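# Clear the casing plate and lay up a desk clock

## Robot

A 6-joint arm with a two-finger parallel gripper is mounted at the origin on the work surface. World frame = base frame: x ahead of the robot, y to its left, z up, the work surface at z = 0. Lengths are in m, angles in rad, forces in N, time in s.
With the tool pointing down it reaches from about 0.275 to 0.825 m from the base axis. Payload 4.9 kg.
Tool frame: the origin (TCP) lies midway between the tips of the shut fingers; the grasp point (between the pads) lies 19 mm behind it (arm.grip_point_offset is the z of the grasp point in the tool frame, in m); z points along the fingers, y is the line along which they close (so a half turn about z gives the same grasp; the last joint's range is limited). The gripper opens to 85 mm and grips with 20 to 120 N. Pads are 22 mm wide; open, the fingers measure 114 mm over their backs; the gripper's body (76 mm by 85 mm) begins 54 mm behind the grasp point. The pads swing forward as they close: fully open they stand 13 mm farther back than shut.
Start: joints at [-1.381, 0.326, -0.193, 1.052, 0, 1.437], TCP at [0.175, -0.521, 0.231] pointing down, gripper open.
Joint ranges: [-2.65, 2.65], [-0.97, 1.79], [-1.3, 1.35], [-1.93, 2.1], [-1.47, 1.37], [-3.14, 3.14]. Speed limits (rad/s): [2.57, 2.57, 3.14, 3.14, 3.14, 3.14].

## Interface

Orientations are given as a rotation vector (axis times angle).
In Python, from rig import arm, cams gives the robot as it stands. The module is installed in compiled form; this text tells all that it offers.
- The arm moves only by the tool play_rows, never from a script. Its argument "increments" is text: rows parted by semicolons, each of 7 numbers parted by spaces: the shift along the tool's x, y, z normalised to -1 to 1, where 1 is 0.2 m, then the turn, a rotation vector about the tool's x, y, z normalised to -1 to 1, where 1 is 0.5 rad, then the closure, from -1 (fully open) to 1 (shut). A call has exactly 8 rows; each row is the pose to reach, as a shift and turn from the pose commanded when the call began, along the tool's axes at that moment; what a row does not reach only later rows make up. A row lasts 1/10 s, in which the tool goes at most 50 mm and 8.59 degrees, less where a joint would pass 70% of its speed; a pose out of reach is approached as far as the arm can. A call with a number of a shift or a turn outside -1 to 1 is refused whole. A call with a gripper value outside its range is refused whole. The fingers move at their own pace and stop on an object; "grip_force" is the grip in N (left out, the last holds). Time passes only in rows, so rows that repeat a pose let the fingers close, or fill a call up. It gives the time, the measured TCP pose, the force, the opening and the grip force at its end, in the units of the state.
- arm.get_state(): the state, without advancing time (a new reading comes with each control period).
- cams.camera(name): name is "scene" or "top"; returns a dict with "pixels" (400x640x3 uint8, blue, green, red), "z_map" (400x640 float32, m along the optical axis (not along the pixel's ray), 0 where there is no reading), "fx", "fy", "cx", "cy" (pixels), "k1" (the pictures are not rectified: a ray, as slopes to the right and down, at radius r is drawn at 1 + k1 r^2 times it, then the intrinsics apply), "rvec" (rotation vector, rad) and "tvec" (3), from world to camera coordinates, as OpenCV has them. Camera axes: x right, y down, z forward; pixel columns grow to the right and rows downward; lengths in m; the calibration is good to about 2 mm. A picture is of the moment at which its call begins.
- arm.hand_in(): hands the job in; it is judged then, once.
Trained networks look in a picture, given as the dict that the camera call returned (one of the last four; its "shot" number tells which), for a name from the list of things; names that differ only in an ending like _2 or _b are one class to them, and where a whole thing is asked for, a point or a joint stands for the part that bears it (a point fixed in the world has none). Each returns a list of dicts, best first, with "conf" (0 to 1); they miss things now and then, are a little off and sometimes report something else, mostly with a low value. They report only what shows in the picture. A call takes as long as a camera call. They do not tell look-alikes from the thing itself.
- cams.regions_of(label, picture): "mask" (400x640 bool, what is visible of it) and "pixel" ([row, column] in pixels, amid what is visible of it).
- cams.landmark_of(label, picture): "pixel" ([row, column] in pixels: a listed point, or the origin of a listed thing).
The state is a dict: "clock": time; "joint_pos": joint angles; "dq": joint speeds; "effort": joint torques, N m; "position": TCP position; "tool_rot": TCP orientation; "contact_force": force on the tool from outside, world axes, zero at the start; "torque": the same for the moment, N m; "opening": opening from 0.0 (shut) to 1.0 (fully open); "finger_force": force on a finger pad.
Only numpy, scipy, OpenCV 4.12 (cv2) and the standard library are available. Lean on these libraries where they do the work, as an engineer would, in place of code of your own. Each camera call takes 0.05 s, during which the arm holds its last target. There are 200 camera calls.

## Task

The head loupe was left standing over the round black casing plate: first hang it by its arched band over the middle of the metal bar, and let go. Then lay up the small desk clock on the plate, each part flat and centred: the brass movement at the bottom, the white dial on it, and the steel-rimmed glass bezel on top. Set things down gently rather than dropping them, and leave the screwdriver stand, the glass dome and the brass holder where they are.

Things in the scene. Friction and masses are not known exactly. Their poses are not given: they have to be found in the camera images.
- loupe: Head loupe: stiff dark band, an upright arch 14 mm wide (y), 4 mm thick, 144 mm span (x), 122 mm high. Feet 34 mm across, 30 mm tall, 70 mm either side: green loupe cup with yellow rim at +x, black pad at -x. Black cushion on the crown, 28 mm (x) by 16 mm (y), 121 to 147 mm up, to pinch across y. 0.12 kg. Origin: midway between the feet, at their underside; z up.
- loupe_grip (a point): Grip point in the cushion block on the loupe's crown, 145 mm above the feet; the block's top is 2 mm higher. Axes as loupe.
- loupe_crown (a point): Underside of the arch's crown, 118 mm above the feet: the point that comes to rest on the bar. Axes as loupe.
- rail: Fixed stand with a horizontal aluminium bar of 12 mm diameter, about 140 mm long, on a post at each end, each on a round foot about 60 mm across. The bar runs along the stand's y. Origin: on the table below the bar's middle.
- rail_mid (a point): Middle of the bar, on its centre line, 150 mm above the table (bar top 6 mm higher). The bar runs along y.
- plate: Fixed round casing plate: black with a grey flat top 80 mm across, foot 92 mm across, 14 mm high. Origin: centre of its underside on the table, top 14 mm above.
- movement: Brass clock movement: a disc 54 mm across and 14 mm thick with wheels drawn on top. A winding stem with a steel crown (8 mm across) sticks out of its rim towards +x, at 7 mm height, to 40 mm from the centre, so grip it across y. Nominal 0.12 kg. Origin: centre of its underside.
- dial: White ceramic dial on its spacer, with dark marks and blue hands: a disc 54 mm across, 10 mm thick, nominal 0.05 kg. Starts face up. Origin: centre of its underside.
- bezel: Steel-rimmed glass bezel: a flat disc 62 mm across, 12 mm thick, nominal 0.07 kg, clear in the middle. Origin: centre of its underside.
- tool_stand: Bystander: round screwdriver stand, 77 mm across at the foot, 126 mm tall with six upright screwdrivers. Not to be moved. Origin: centre of its underside.
- dome: Bystander: clear glass dust dome, 84 mm across, 80 mm tall with a knob on top. Not to be moved. Origin: centre of its underside.
- holder: Bystander: short brass cylinder (case holder), 54 mm across, 34 mm tall. Not to be moved. Origin: centre of its underside.
- press: Fixed green hand press, base 100 mm (x) by 75 mm (y), 212 mm tall, its curved arm above the base. An obstacle only. Origin: centre of its underside.
Mind the look-alikes: they are no part of the job. Of the things that look like the loupe, take the one that is farthest from the robot's base at the start. What is shaped like the dial but purple is not meant.

How it is judged:
On the way, in this order (a step that is already met when the one before it is completed fails the run):
1. the loupe hangs by its band over the bar, released (x of loupe_crown in the frame of rail between -0.02 and 0.02 m and y of loupe_crown in the frame of rail between -0.045 and 0.045 m and height (world z) of loupe_crown between 0.145 and 0.17 m and contact force between loupe and rail above 0.3 N and contact force between loupe and the fingers below 0.1 N and angle between loupe's own z axis and vertical below 0.25 rad), for 0.2 s.
2. the brass movement lies flat and centred on the plate (horizontal distance between movement and plate below 0.007 m and z of movement in the frame of plate between 0.011 and 0.017 m and angle between movement's own z axis and vertical below 0.1 rad and contact force between movement and plate above 0.05 N), for 0.2 s.
3. the white dial lies flat and centred on the movement (all of step 2 and horizontal distance between dial and plate below 0.007 m and z of dial in the frame of plate between 0.025 and 0.031 m and angle between dial's own z axis and vertical below 0.1 rad and contact force between dial and movement above 0.05 N), for 0.2 s.
At the end, for the whole second after the job is handed in: Loupe hangs released on the bar: crown within 45 mm of its middle along and 20 mm across, within 0.25 rad of upright. Movement, dial, bezel stacked in that order, each touching the one below, within 7 mm of the plate centre, 3 mm of its height, 0.1 rad of level. All at rest (all of step 1 and all of step 3 and horizontal distance between bezel and plate below 0.007 m and z of bezel in the frame of plate between 0.035 and 0.041 m and angle between bezel's own z axis and vertical below 0.1 rad and contact force between bezel and dial above 0.05 N and linear speed of each of loupe, movement, dial, bezel below 0.03 m/s).
It fails at once if the loupe falls freely (faster than 0.5 m/s, a fall of over about 12 mm) (linear speed of loupe above 0.5 m/s and contact force between loupe and the fingers below 0.05 N).
It fails at once if the movement falls freely (faster than 0.5 m/s, a fall of over about 12 mm) (linear speed of movement above 0.5 m/s and contact force between movement and the fingers below 0.05 N).
It fails at once if the dial falls freely (faster than 0.5 m/s, a fall of over about 12 mm) (linear speed of dial above 0.5 m/s and contact force between dial and the fingers below 0.05 N).
It fails at once if the bezel falls freely (faster than 0.5 m/s, a fall of over about 12 mm) (linear speed of bezel above 0.5 m/s and contact force between bezel and the fingers below 0.05 N).
It fails at once if the screwdriver stand, glass dome or brass holder is pushed more than 20 mm (distance of any of tool_stand, dome, holder from where it was at the start of the episode above 0.02 m).
It also fails if it takes over 72 s, if anything falls off the work surface, if the arm or the gripper's body presses on something with over 40 N, if the wrist force passes 120 N, or if a joint passes its speed limit or range.

## Working session

There is one attempt and no reset: what is moved stays moved. The work goes in short steps, Python scripts to look and compute and a tool call to move; the robot and the scene stay as the last step left them, time stands still between calls to the robot, and variables do not carry over. Pictures are saved under pics/ and viewed, at most 10 in all, crops included, and the job is handed in when it is done.

Besides the shell and the picture viewer there is one more tool, called after "Call:" as a command line: name --argument value ..., lists and objects as JSON in quotes. play_rows: Moves the arm, as the interface text tells. Its arguments: {"type":"object","properties":{"increments":{"type":"string"},"grip_force":{"type":"number"}},"required":["increments"]}

```bash
mkdir -p pics; cat > h.py <<'E'
import numpy as np, cv2
from rig import arm, cams
def ray(p,uv):
    K=np.array([[p['fx'],0,p['cx']],[0,p['fy'],p['cy']],[0,0,1.]])
    uv=np.asarray(uv,float).reshape(-1,1,2)
    return cv2.undistortPoints(uv,K,np.array([p['k1'],0,0,0.])).reshape(-1,2)
def cam(p):
    R=cv2.Rodrigues(np.asarray(p['rvec'],float))[0]; return R,np.asarray(p['tvec'],float).ravel()
def deproj(p,uv,z):
    n=ray(p,uv); z=np.asarray(z,float).reshape(-1,1); R,t=cam(p)
    return (np.hstack([n*z,z])-t)@R
def atz(p,uv,h):
    n=ray(p,uv); R,t=cam(p); d=np.hstack([n,np.ones((len(n),1))])@R; c=-R.T@t
    return c+d*((h-c[2])/d[:,2])[:,None]
def cloud(p,m):
    r,c=np.nonzero(m&(p['z_map']>0)); return deproj(p,np.c_[c,r],p['z_map'][r,c])
E
python3 - <<'E'
from h import *
np.set_printoptions(precision=3,suppress=True)
s=arm.get_state(); print({k:np.round(v,3) for k,v in s.items()}, arm.grip_point_offset)
for n in ['scene','top']:
    p=cams.camera(n); cv2.imwrite(f'pics/{n}.png',p['pixels']); R,t=cam(p); print(n,-R.T@t,R[2])
    for l in 'loupe rail plate movement dial bezel tool_stand dome holder press'.split():
        for d in cams.regions_of(l,p):
            if d['conf']<.3: continue
            P=cloud(p,d['mask'])
            print(l,round(d['conf'],2),np.round(d['pixel']),len(P),np.percentile(P,[2,50,98],axis=0).ravel() if len(P) else '')
    for l in ['loupe_grip','loupe_crown','rail_mid','plate','movement','dial','bezel']:
        print(l,[(round(d['conf'],2),np.round(d['pixel'],1)) for d in cams.landmark_of(l,p)])
E
```

```text
{'clock': np.float64(0.0), 'joint_pos': array([-1.381,  0.327, -0.194,  1.052, -0.   ,  1.437]), 'dq': array([-0.001,  0.001,  0.001, -0.   , -0.001, -0.001]), 'effort': array([  0.001, -44.34 ,  26.244,   0.015,  -0.   ,  -0.   ]), 'position': array([ 0.175, -0.521,  0.231]), 'tool_rot': array([-3.099, -0.506,  0.   ]), 'contact_force': array([-0.143, -0.272, -0.096]), 'torque': array([ 0.026, -0.016,  0.027]), 'finger_force': np.float64(0.0), 'opening': np.float64(1.001)} -0.0187
scene [ 1.287 -0.083  0.651] [-0.806  0.001 -0.591]
loupe 0.95 [162. 393.] 583 [ 0.145  0.079 -0.     0.353  0.145  0.057  0.389  0.235  0.147]
loupe 0.9 [208. 364.] 631 [0.369 0.005 0.001 0.56  0.02  0.051 0.597 0.043 0.147]
loupe 0.59 [175. 324.] 392 [ 0.268 -0.091  0.002  0.396 -0.076  0.06   0.424 -0.062  0.148]
rail 0.92 [211. 485.] 1300 [0.462 0.247 0.002 0.506 0.327 0.026 0.542 0.434 0.156]
plate 0.61 [220. 356.] 439 [ 0.479 -0.018  0.003  0.521  0.014  0.014  0.55   0.063  0.017]
movement 0.5 [209. 235.] 224 [ 0.44  -0.362  0.002  0.47  -0.338  0.014  0.492 -0.315  0.017]
dial 0.86 [259. 271.] 306 
[... 2774 characters left out ...]
 0.028  0.636 -0.452  0.201]
press 0.59 [216. 290.] 718 [ 0.468 -0.017 -0.002  0.509  0.017  0.013  0.55   0.067  0.113]
press 0.41 [220. 173.] 1126 [0.458 0.247 0.004 0.495 0.314 0.013 0.535 0.435 0.159]
loupe_grip [(0.8, array([278.8, 323.3])), (0.77, array([279.8, 232.2]))]
loupe_crown [(0.81, array([278.1, 233.3])), (0.77, array([278. , 325.3])), (0.72, array([213.9, 285.6])), (0.4, array([207.8, 368.6])), (0.28, array([175.9, 228.7]))]
rail_mid [(0.94, array([219.3, 158.2]))]
plate [(0.7, array([218.3, 285.8]))]
movement [(0.54, array([231.8, 415.3]))]
dial [(0.86, array([142.8, 397.6])), (0.65, array([176.1, 407.5])), (0.63, array([169.7, 368. ]))]
bezel [(0.63, array([177. , 227.5]))]
```

```bash
python3 - <<'E'
import cv2,numpy as np
a=cv2.imread('pics/scene.png');b=cv2.imread('pics/top.png')
# scene crop x140-540,y110-320 ; top crop
c=cv2.resize(a[110:310,130:530],(800,400),interpolation=cv2.INTER_CUBIC)
cv2.imwrite('pics/c1.png',c)
d=cv2.resize(b[100:320,130:530],(800,440),interpolation=cv2.INTER_CUBIC); cv2.imwrite('pics/c2.png',d)
E
```

```text
(no output)
```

View pics/c1.png

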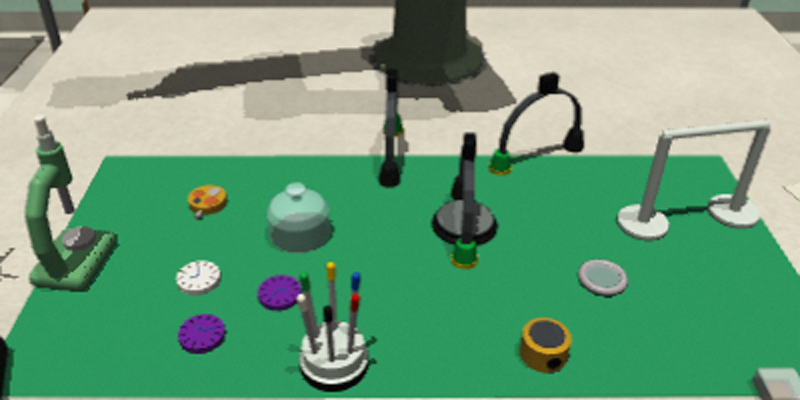

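View pics/c2.png

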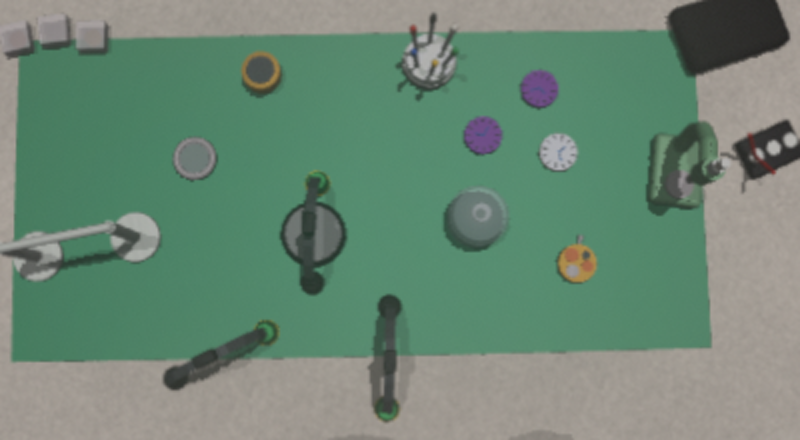

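The loupes in the scene image, as (row, col), are (208,364) over the plate at about 0.51 m from the base, (162,393) at about 0.38 m and (175,324) at about 0.34 m. The one at (208,364) is farthest and stands over the plate, and the enlarged crop confirms it (green cup towards the camera at crop (465,255)). The white dial is at (246,231), and the discs at (259,271) and (276,230) are purple. Next I'll measure precisely.

```bash
python3 - <<'E'
from h import *
from scipy.optimize import least_squares
np.set_printoptions(precision=4,suppress=True)
def near(l,p,xy):
    best=None
    for d in cams.regions_of(l,p):
        P=cloud(p,d['mask'])
        if len(P)>50:
            e=np.hypot(*(np.median(P,axis=0)[:2]-xy))
            if e<.06 and (best is None or e<best[0]): best=(e,d)
    return best[1] if best else None
s=arm.get_state(); R=cv2.Rodrigues(s['tool_rot'])[0]; print('tool x,y axes',R[:,0],R[:,1])
for n in ['scene','top']:
    p=cams.camera(n); print(n)
    for l,xy,h,r in [('movement',(.466,-.338),.014,.027),('dial',(.62,-.32),.010,.027),('bezel',(.622,.192),.012,.031),('plate',(.51,.02),.014,.04),('holder',(.74,.094),.034,.027),('dome',(.525,-.2),.03,.042)]:
        d=near(l,p,np.array(xy))
        if d is None: print(l,'none'); continue
        P=cloud(p,d['mask']); Q=P[abs(P[:,2]-h)<.006]
        rim=cv2.convexHull(Q[:,:2].astype(np.float32)).reshape(-1,2)
        f=least_squares(lambda q:np.hypot(*(rim-q[:2]).T)-q[2],[*np.median(Q[:,:2],axis=0),r],loss='soft_l1',f_scale=.001).x
        # silhouette plane mode
        c,_=cv2.findContours(d['mask'].astype(np.uint8),0,1); c=max(c,key=len).reshape(-1,2)
        print(l,'fit',f,'zmed',np.median(Q[:,2]))
        if l=='movement': 
            e=np.hypot(*(P[:,:2]-f[:2]).T); F=P[e>.031]; print('  stem',len(F),F.mean(0)-[*f[:2],0] if len(F) else '')
    d=near('loupe',p,np.array((.51,.02))); P=cloud(p,d['mask'])
    C=P[P[:,2]>.135]; print('cushion',len(C),C.mean(0),C.min(0),C.max(0))
    B=P[P[:,2]>.03]; u=np.linalg.svd(B[:,:2]-B[:,:2].mean(0),full_matrices=False)[2][0]; print('arch dir',u,np.degrees(np.arctan2(u[1],u[0])))
    for h0,h1 in ((0,.03),(.03,.09)):
        for sgn in (1,-1):
            F=P[(P[:,2]>h0)&(P[:,2]<h1)&((P[:,0]-.51)*sgn>0.03)]; print('  foot',h0,sgn,len(F),F.mean(0))
    d=near('rail',p,np.array((.5,.34))); m=cv2.dilate(d['mask'].astype(np.uint8),np.ones((5,5)))>0
    P=cloud(p,m); B=P[P[:,2]>.147]; v=B[:,:2]-B[:,:2].mean(0); u=np.linalg.svd(v,full_matrices=False)[2][0]; t=v@u
    print('bar',len(B),B.mean(0),u,np.degrees(np.arctan2(u[1],u[0])),'ends',B[:,:2].mean(0)+np.outer([t.min(),t.max()],u), B[:,2].max())
    g=cams.landmark_of('rail_mid',p); print('mid',[atz(p,[q['pixel'][::-1]],.15) for q in g[:1]])
    for l,h in (('loupe_grip',.145),('loupe_crown',.118)):
        print(l,[(round(q['conf'],2),atz(p,[q['pixel'][::-1]],h)[0,:2]) for q in cams.landmark_of(l,p)])
E
```

```text
tool x,y axes [0.948  0.3182 0.    ] [ 0.3182 -0.948  -0.    ]
scene
movement fit [ 0.4638 -0.3406  0.0267] zmed 0.014454672112465067
  stem 15 [-0.0028 -0.0088  0.0058]
dial fit [ 0.6221 -0.3224  0.026 ] zmed 0.010414129474762184
bezel fit [0.6232 0.1912 0.0295] zmed 0.009120439612466065
plate fit [0.5113 0.0236 0.0405] zmed 0.014422901800738254
holder fit [0.7415 0.095  0.026 ] zmed 0.0334796162888602
dome fit [ 0.5328 -0.2019  0.0393] zmed 0.030831642153575537
cushion 65 [0.5182 0.0217 0.1439] [0.5005 0.014  0.1353] [0.5282 0.0303 0.1496]
arch dir [ 0.9996 -0.0292] -1.6746099905434502
  foot 0 1 129 [0.5917 0.0161 0.0164]
  foot 0 -1 60 [0.4374 0.0213 0.0132]
  foot 0.03 1 129 [0.5805 0.0182 0.059 ]
  foot 0.03 -1 34 [0.4455 0.0214 0.0477]
bar 243 [0.5025 0.3406 0.1529] [-0.1728  0.985 ] 99.95207042391623 ends [[0.5154 0.2668]
 [0.4891 0.4169]] 0.15813102335544202
mid [array([[0.5016, 0.3354, 0.15  ]])]
loupe_grip [(0.8, array([0.5273, 0.0283])), (0.79, array([ 0.3142, -0.0754])), (0.59, array([0.3577, 0.1588]))]
loupe_crown [(0.92, array([0.5216, 0.0253])), (0.71, array([ 0.3366,
[... 420 characters left out ...]
 ] zmed 0.029937850108633552
cushion 72 [0.5099 0.024  0.1476] [0.4972 0.0169 0.1381] [0.5231 0.0326 0.1542]
arch dir [-0.9983  0.058 ] 176.673499240102
  foot 0 1 63 [0.5744 0.0166 0.0163]
  foot 0 -1 70 [0.4389 0.0261 0.0185]
  foot 0.03 1 30 [0.5792 0.0179 0.053 ]
  foot 0.03 -1 54 [0.4429 0.0267 0.0617]
bar 312 [0.4961 0.3433 0.1552] [ 0.181  -0.9835] -79.57236766014265 ends [[0.4815 0.4227]
 [0.5101 0.2671]] 0.16152560367086682
mid [array([[0.4942, 0.3419, 0.15  ]])]
loupe_grip [(0.85, array([0.339, 0.155])), (0.78, array([0.5072, 0.0245])), (0.66, array([ 0.3383, -0.0749]))]
loupe_crown [(0.93, array([ 0.3414, -0.0841])), (0.9, array([0.338 , 0.1575])), (0.68, array([0.5128, 0.0202]))]
```

```bash
cat >> h.py <<'E'
import sys
def plan(wps, pose=None):
    """wps: (x,y,z,xang_deg,ncalls); prints each call's final normalised shift and turn in tool axes"""
    s=arm.get_state(); p=s['position'] if pose is None else np.array(pose[:3]); R=cv2.Rodrigues(s['tool_rot'])[0]
    a=np.degrees(np.arctan2(R[1,0],R[0,0])) if pose is None else pose[3]
    print('now',np.round(p,4),round(a,2),'F',np.round(s['contact_force'],1),'open',round(float(s['opening']),3),'t',round(float(s['clock']),2),'tilt',np.round(R[:,2],4))
    for x,y,z,b,n in wps:
        t=np.array([x,y,z]); db=(b-a+180)%360-180 if abs(b-a)<=180 else b-a
        for i in range(n):
            c=np.radians(a); X=np.array([np.cos(c),np.sin(c),0]); Y=np.array([np.sin(c),-np.cos(c),0])
            d=(t-p)/(n-i); e=-np.radians(db/n)
            print(np.round([d@X/.2,d@Y/.2,-d[2]/.2],3), 'rz',round(e/.5,3), 'rows>=',int(max(np.ceil(np.linalg.norm(d)/.05),np.ceil(abs(e)/.1499))))
            p=p+d; a+=db/n
E
python3 -c "
from h import *
plan([(.512,.0235,.24,177.3,6)])"
```

```text
now [ 0.175  -0.5214  0.2313] 18.55 F [ 1.1  0.1 -0.6] open 1.002 t 3.0 tilt [ 0.  0. -1.]
[ 0.411 -0.341 -0.007] rz -0.924 rows>= 4
[ 0.52  -0.122 -0.007] rz -0.924 rows>= 4
[ 0.52   0.122 -0.007] rz -0.924 rows>= 4
[ 0.411  0.341 -0.007] rz -0.924 rows>= 4
[ 0.216  0.488 -0.007] rz -0.924 rows>= 4
[-0.024  0.533 -0.007] rz -0.924 rows>= 4
```

Call:
play_rows --increments "0.1 -0.085 0 0 0 -0.231 -1;0.205 -0.17 0 0 0 -0.462 -1;0.308 -0.255 0 0 0 -0.693 -1;0.411 -0.341 -0.007 0 0 -0.924 -1;0.411 -0.341 -0.007 0 0 -0.924 -1;0.411 -0.341 -0.007 0 0 -0.924 -1;0.411 -0.341 -0.007 0 0 -0.924 -1;0.411 -0.341 -0.007 0 0 -0.924 -1" --grip_force 40

```text
clock: 3.8
position: [0.2308, -0.4314, 0.2326]
tool_rot: [2.903, 1.201, -0.0]
contact_force: [0.3, 0.7, -0.7]
opening: 1.002
finger_force: 0.0
```

Call:
play_rows --increments "0.13 -0.03 0 0 0 -0.231 -1;0.26 -0.06 0 0 0 -0.462 -1;0.39 -0.09 0 0 0 -0.693 -1;0.52 -0.122 -0.007 0 0 -0.924 -1;0.52 -0.122 -0.007 0 0 -0.924 -1;0.52 -0.122 -0.007 0 0 -0.924 -1;0.52 -0.122 -0.007 0 0 -0.924 -1;0.52 -0.122 -0.007 0 0 -0.924 -1"

```text
clock: 4.6
position: [0.2871, -0.3407, 0.234]
tool_rot: [2.552, 1.833, -0.0]
contact_force: [0.1, 0.3, 0.4]
opening: 1.002
finger_force: 0.0
```

Call:
play_rows --increments "0.13 0.03 0 0 0 -0.231 -1;0.26 0.06 0 0 0 -0.462 -1;0.39 0.09 0 0 0 -0.693 -1;0.52 0.122 -0.007 0 0 -0.924 -1;0.52 0.122 -0.007 0 0 -0.924 -1;0.52 0.122 -0.007 0 0 -0.924 -1;0.52 0.122 -0.007 0 0 -0.924 -1;0.52 0.122 -0.007 0 0 -0.924 -1"

```text
clock: 5.4
position: [0.3432, -0.2498, 0.2354]
tool_rot: [-2.065, -2.368, 0.0]
contact_force: [-0.5, -0.4, 0.4]
opening: 1.001
finger_force: 0.0
```

Call:
play_rows --increments "0.1 0.085 0 0 0 -0.231 -1;0.205 0.17 0 0 0 -0.462 -1;0.308 0.255 0 0 0 -0.693 -1;0.411 0.341 -0.007 0 0 -0.924 -1;0.411 0.341 -0.007 0 0 -0.924 -1;0.411 0.341 -0.007 0 0 -0.924 -1;0.411 0.341 -0.007 0 0 -0.924 -1;0.411 0.341 -0.007 0 0 -0.924 -1"

```text
clock: 6.2
position: [0.3994, -0.1589, 0.2368]
tool_rot: [-1.468, -2.778, 0.0]
contact_force: [0.1, 0.6, -0.8]
opening: 1.0
finger_force: 0.0
```

```bash
python3 -c "
from h import *
plan([(.512,.0235,.24,177.3,2),(.512,.0235,.127,177.3,1)]); print(arm.get_state()['joint_pos'])"
```

```text
now [ 0.3994 -0.1589  0.2368] 124.3 F [ 0.1  0.6 -0.8] open 1.0 t 6.2 tilt [-2.e-04 -1.e-04 -1.e+00]
[ 0.218  0.49  -0.008] rz -0.925 rows>= 4
[-0.023  0.536 -0.008] rz -0.925 rows>= 4
[-0.    -0.     0.565] rz -0.0 rows>= 3
[-5.50687984e-01  9.85897132e-02 -4.70812664e-01  1.00149555e+00
 -2.04921850e-04  4.21532181e-01]
```

Call:
play_rows --increments "0.055 0.12 0 0 0 -0.231 -1;0.11 0.24 0 0 0 -0.462 -1;0.165 0.37 0 0 0 -0.693 -1;0.218 0.49 -0.008 0 0 -0.925 -1;0.218 0.49 -0.008 0 0 -0.925 -1;0.218 0.49 -0.008 0 0 -0.925 -1;0.218 0.49 -0.008 0 0 -0.925 -1;0.218 0.49 -0.008 0 0 -0.925 -1"

```text
clock: 7.0
position: [0.4555, -0.0676, 0.2384]
tool_rot: [-0.792, -3.04, 0.0]
contact_force: [-0.4, 0.2, 0.1]
opening: 1.004
finger_force: 0.0
```

Call:
play_rows --increments "-0.006 0.13 0 0 0 -0.231 -1;-0.012 0.26 0 0 0 -0.462 -1;-0.018 0.39 0 0 0 -0.693 -1;-0.023 0.536 -0.008 0 0 -0.925 -1;-0.023 0.536 -0.008 0 0 -0.925 -1;-0.023 0.536 -0.008 0 0 -0.925 -1;-0.023 0.536 -0.008 0 0 -0.925 -1;-0.023 0.536 -0.008 0 0 -0.925 -1"

```text
clock: 7.8
position: [0.5116, 0.0238, 0.2401]
tool_rot: [-0.074, -3.14, 0.0]
contact_force: [-1.2, 0.0, -0.3]
opening: 0.995
finger_force: 0.0
```

Call:
play_rows --increments "0 0 0.15 0 0 0 -1;0 0 0.3 0 0 0 -1;0 0 0.4 0 0 0 -1;0 0 0.5 0 0 0 -1;0 0 0.54 0 0 0 -1;0 0 0.565 0 0 0 -1;0 0 0.565 0 0 0 -0.5;0 0 0.565 0 0 0 0"

```text
clock: 8.6
position: [0.5127, 0.0246, 0.128]
tool_rot: [0.071, 3.139, -0.0]
contact_force: [0.4, -0.4, 0.2]
opening: 0.686
finger_force: 0.0
```

Call:
play_rows --increments "0 0 0 0 0 0 0.3;0 0 0 0 0 0 0.5;0 0 0 0 0 0 0.7;0 0 0 0 0 0 1;0 0 0 0 0 0 1;0 0 0 0 0 0 1;0 0 0 0 0 0 1;0 0 0 0 0 0 1"

```text
clock: 9.4
position: [0.5126, 0.0247, 0.1277]
tool_rot: [0.07, 3.14, -0.0]
contact_force: [-0.8, -0.0, 5.7]
opening: 0.18
finger_force: 40.8
```

```bash
python3 -c "
from h import *
plan([(.512,.0235,.315,177.3,1),(.499,.341,.315,190.2,2),(.499,.341,.168,190.2,1)]); s=arm.get_state();print(s['finger_force'])
p=cams.camera('scene');cv2.imwrite('pics/g1.png',cv2.resize(p['pixels'][100:280,260:560],(800,480)))"
```

```text
now [0.5126 0.0247 0.1277] 177.43 F [-0.8 -0.   5.7] open 0.18 t 9.4 tilt [ 1.2e-03 -3.0e-04 -1.0e+00]
[ 0.002 -0.006 -0.937] rz 0.005 rows>= 4
[ 0.07   0.791 -0.   ] rz -0.225 rows>= 4
[-0.019  0.794 -0.   ] rz -0.225 rows>= 4
[0.    0.    0.735] rz -0.0 rows>= 3
40.77045679092407
```

View pics/g1.png

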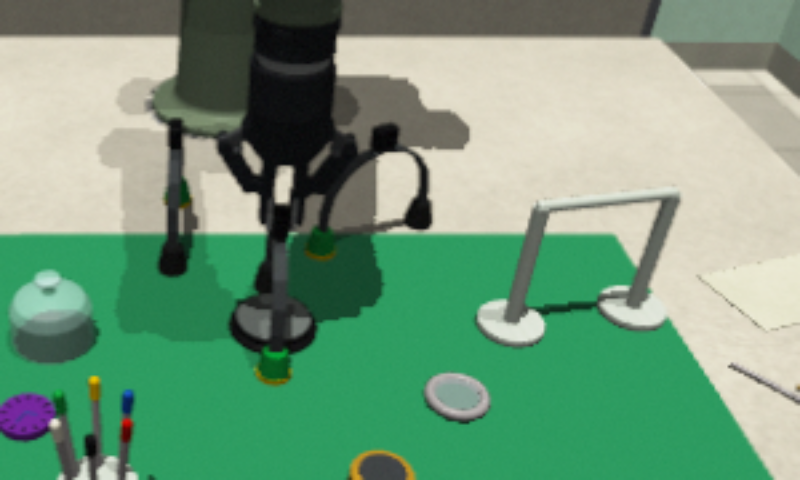

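The fingers hold the cushion at crop (282,215), with the opening at 0.18. Next I'll lift, carry to above the bar and look.

Call:
play_rows --increments "0 0 -0.1 0 0 0 1;0 0 -0.25 0 0 0 1;0 0 -0.4 0 0 0 1;0 0 -0.55 0 0 0 1;0 0 -0.7 0 0 0 1;0 0 -0.85 0 0 0 1;0 0 -0.937 0 0 0 1;0 0 -0.937 0 0 0 1"

```text
clock: 10.25
position: [0.5132, 0.0248, 0.3165]
tool_rot: [0.07, 3.137, -0.0]
contact_force: [-0.1, -0.5, -0.7]
opening: 0.178
finger_force: 39.9
```

Call:
play_rows --increments "0.005 0.06 0 0 0 0 1;0.015 0.18 0 0 0 -0.03 1;0.03 0.33 0 0 0 -0.075 1;0.04 0.48 0 0 0 -0.12 1;0.055 0.63 0 0 0 -0.165 1;0.065 0.74 0 0 0 -0.2 1;0.07 0.791 0 0 0 -0.225 1;0.07 0.791 0 0 0 -0.225 1"

```text
clock: 11.05
position: [0.5041, 0.1847, 0.3129]
tool_rot: [0.11, -3.137, 0.001]
contact_force: [-0.2, 0.3, -1.0]
opening: 0.177
finger_force: 39.9
```

Call:
play_rows --increments "-0.001 0.06 0 0 0 0 1;-0.004 0.18 0 0 0 -0.03 1;-0.008 0.33 0 0 0 -0.075 1;-0.011 0.48 0 0 0 -0.12 1;-0.015 0.63 0 0 0 -0.165 1;-0.018 0.74 0 0 0 -0.2 1;-0.019 0.794 0 0 0 -0.225 1;-0.019 0.794 0 0 0 -0.225 1"

```text
clock: 11.85
position: [0.4981, 0.3427, 0.314]
tool_rot: [0.284, -3.128, 0.0]
contact_force: [0.3, -0.2, -1.0]
opening: 0.178
finger_force: 39.9
```

```bash
python3 - <<'E'
from h import *
np.set_printoptions(precision=4,suppress=True)
plan([(.499,.341,.168,190.2,1)]); s=arm.get_state();print(s['finger_force'])
for n in ('scene','top'):
    p=cams.camera(n)
    if n=='scene': cv2.imwrite('pics/g2.png',cv2.resize(p['pixels'][60:300,300:620],(800,600)))
    for d in cams.regions_of('loupe',p):
        P=cloud(p,d['mask']); 
        if len(P)<50 or np.median(P[:,1])<.26: continue
        u=np.linalg.svd(P[:,:2]-P[:,:2].mean(0),full_matrices=False)[2][0]
        print(n,d['conf'],np.percentile(P,[1,50,99],axis=0),np.degrees(np.arctan2(u[1],u[0])))
    d=cams.regions_of('plate',p)[0]; P=cloud(p,d['mask']); Q=P[abs(P[:,2]-.014)<.004]
    (c,r)=cv2.minEnclosingCircle(Q[:,:2].astype(np.float32)); print('plate',c,r,np.percentile(Q,[1,99],axis=0).mean(0))
    print('lm',[atz(p,[q['pixel'][::-1]],0)[0,:2] for q in cams.landmark_of('plate',p)[:1]])
E
```

```text
now [0.4981 0.3427 0.314 ] -169.64 F [ 0.3 -0.2 -1. ] open 0.178 t 11.85 tilt [-0.0005 -0.0003 -1.    ]
[-0.003 -0.009  0.73 ] rz -12.561 rows>= 42
39.8808091878891
scene 0.98 [[0.4246 0.3156 0.1884]
 [0.5225 0.3432 0.2388]
 [0.5834 0.3637 0.3312]] 0.9387009201082734
plate (0.509997546672821, 0.02468256466090679) 0.04117025434970856 [0.5119 0.0242 0.0143]
lm [array([0.504 , 0.0279])]
top 0.61 [[0.4163 0.3145 0.0027]
 [0.4778 0.3383 0.2476]
 [0.583  0.4129 0.3327]] -169.40231417531186
plate (0.5087113380432129, 0.0263240784406662) 0.04456489905714989 [0.5085 0.0261 0.0141]
lm [array([0.5153, 0.0277])]
```

View pics/g2.png

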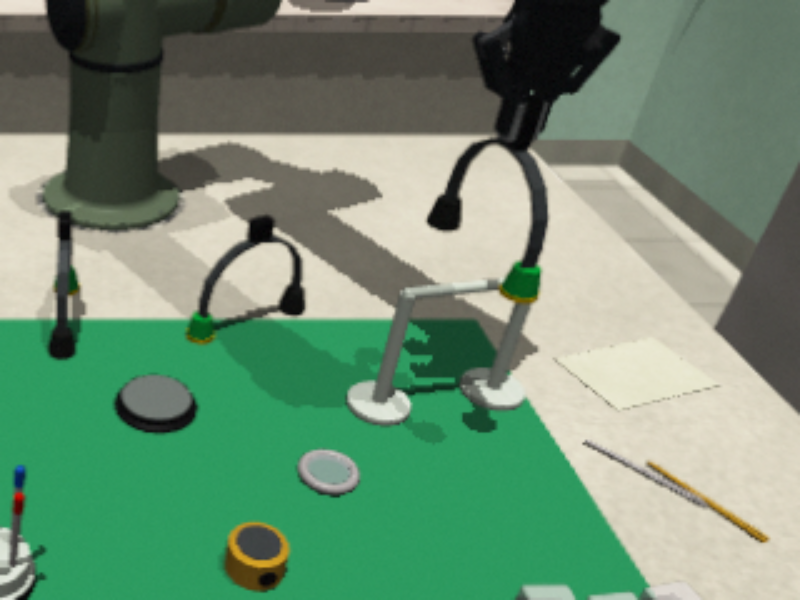

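Call:
play_rows --increments "-0.002 -0.008 0.1 0 0 0.01 1;-0.002 -0.008 0.22 0 0 0.01 1;-0.002 -0.008 0.34 0 0 0.01 1;-0.002 -0.008 0.46 0 0 0.01 1;-0.002 -0.008 0.57 0 0 0.01 1;-0.002 -0.008 0.66 0 0 0.01 1;-0.002 -0.008 0.71 0 0 0.01 1;-0.002 -0.008 0.72 0 0 0.01 1"

```text
clock: 13.05
position: [0.4983, 0.34, 0.1694]
tool_rot: [0.274, -3.128, 0.001]
contact_force: [-0.1, -0.3, -1.4]
opening: 0.177
finger_force: 39.8
```

Call:
play_rows --increments "0 0 0.005 0 0 0 1;0 0 0.01 0 0 0 1;0 0 0.015 0 0 0 1;0 0 0.02 0 0 0 1;0 0 0.02 0 0 0 1;0 0 0.02 0 0 0 1;0 0 0.02 0 0 0 1;0 0 0.02 0 0 0 1"

```text
clock: 13.85
position: [0.4989, 0.3406, 0.1665]
tool_rot: [-0.275, 3.129, 0.0]
contact_force: [-0.1, 1.1, -1.3]
opening: 0.176
finger_force: 39.8
```

Call:
play_rows --increments "0 0 0.004 0 0 0 1;0 0 0.008 0 0 0 1;0 0 0.012 0 0 0 1;0 0 0.012 0 0 0 1;0 0 0.012 0 0 0 1;0 0 0.012 0 0 0 1;0 0 0.012 0 0 0 1;0 0 0.012 0 0 0 1"

```text
clock: 14.65
position: [0.499, 0.3407, 0.1657]
tool_rot: [-0.275, 3.128, 0.001]
contact_force: [-3.0, -1.8, 8.6]
opening: 0.174
finger_force: 41.3
```

Call:
play_rows --increments "0 0 -0.004 0 0 0 0.65;0 0 -0.004 0 0 0 0.6;0 0 -0.004 0 0 0 0.5;0 0 -0.004 0 0 0 0.4;0 0 -0.004 0 0 0 0.2;0 0 -0.004 0 0 0 0;0 0 -0.004 0 0 0 -0.2;0 0 -0.004 0 0 0 -0.3"

```text
clock: 15.45
position: [0.4989, 0.3406, 0.1648]
tool_rot: [0.275, -3.129, 0.0]
contact_force: [1.0, -0.7, -0.2]
opening: 0.65
finger_force: 0.0
```

Call:
play_rows --increments "0 0 -0.05 0 0 0 -0.3;0 0 -0.15 0 0 0 -0.3;0 0 -0.3 0 0 0 -0.3;0 0 -0.45 0 0 0 -0.5;0 0 -0.55 0 0 0 -1;0 0 -0.6 0 0 0 -1;0 0 -0.6 0 0 0 -1;0 0 -0.6 0 0 0 -1"

```text
clock: 16.25
position: [0.4986, 0.3404, 0.2842]
tool_rot: [0.275, -3.129, 0.001]
contact_force: [0.7, -1.0, 0.4]
opening: 0.999
finger_force: 0.0
```

```bash
sed -i 's/db=.*else b-a/db=(b-a+180)%360-180/' h.py; python3 - <<'E'
from h import *
np.set_printoptions(precision=4,suppress=True)
# via points: keep z high; movement x-axis angle to be refined
plan([(.462,-.340,.25,180,4)])
p=cams.camera('top')
cv2.imwrite('pics/m.png',cv2.resize(np.hstack([p['pixels'][200:260,385:445],p['pixels'][190:250,130:190]]),(800,400),interpolation=cv2.INTER_CUBIC))
R,t=cam(p)
d=max(cams.regions_of('movement',p),key=lambda d:d['conf']); print(d['conf'],d['pixel'])
hsv=cv2.cvtColor(p['pixels'],cv2.COLOR_BGR2HSV)
m=((hsv[...,0]<30)|(hsv[...,1]<60)); w=np.zeros_like(m); w[205:255,392:440]=1; m&=w
r,c=np.nonzero(m); P=atz(p,np.c_[c,r],.012); v=P[:,:2]-[.4608,-.3397]; e=np.hypot(*v.T); k=(e>.030)&(e<.048)
print(k.sum(), v[k].mean(0), np.degrees(np.arctan2(*v[k].mean(0)[::-1])))
E
```

```text
now [0.4986 0.3404 0.2842] -169.97 F [ 0.7 -1.   0.4] open 0.999 t 16.25 tilt [-0.0008 -0.0005 -1.    ]
[ 0.193 -0.83   0.043] rz 0.088 rows>= 4
[ 0.157 -0.837  0.043] rz 0.088 rows>= 4
[ 0.12  -0.843  0.043] rz 0.088 rows>= 4
[ 0.083 -0.848  0.043] rz 0.088 rows>= 4
0.65 [230.4, 417.0]
9 [ 0.0345 -0.0067] -11.019767434499931
```

View pics/m.png

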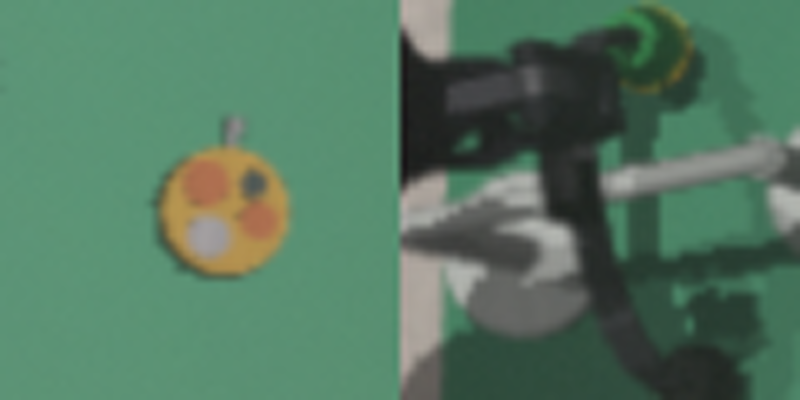

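The loupe hangs over the bar, band across it at crop (565,190). The movement's stem points at about -9° from world +x. Moving to the movement.

```bash
python3 -c "
from h import *
plan([(.4623,-.3402,.2,171,4),(.4623,-.3402,.0,171,1)])"
```

```text
now [0.4982 0.3403 0.2834] -169.96 F [ 0.2  0.5 -0.6] open 0.998 t 16.35 tilt [-0.0023 -0.0012 -1.    ]
[ 0.192 -0.83   0.104] rz 0.166 rows>= 4
[ 0.123 -0.843  0.104] rz 0.166 rows>= 4
[ 0.053 -0.85   0.104] rz 0.166 rows>= 4
[-0.018 -0.852  0.104] rz 0.166 rows>= 4
[0. 0. 1.] rz -0.0 rows>= 4
```

Call:
play_rows --increments "0.04 -0.17 0 0 0 0.04 -1;0.08 -0.34 0.02 0 0 0.08 -1;0.12 -0.51 0.05 0 0 0.12 -1;0.16 -0.68 0.08 0 0 0.16 -1;0.192 -0.83 0.104 0 0 0.166 -1;0.192 -0.83 0.104 0 0 0.166 -1;0.192 -0.83 0.104 0 0 0.166 -1;0.192 -0.83 0.104 0 0 0.166 -1"

```text
clock: 17.15
position: [0.49, 0.1711, 0.2638]
tool_rot: [0.146, -3.138, -0.0]
contact_force: [0.5, -0.2, -0.7]
opening: 0.996
finger_force: 0.0
```

Call:
play_rows --increments "0.03 -0.17 0 0 0 0.04 -1;0.05 -0.34 0.02 0 0 0.08 -1;0.08 -0.51 0.05 0 0 0.12 -1;0.1 -0.68 0.08 0 0 0.16 -1;0.123 -0.843 0.104 0 0 0.166 -1;0.123 -0.843 0.104 0 0 0.166 -1;0.123 -0.843 0.104 0 0 0.166 -1;0.123 -0.843 0.104 0 0 0.166 -1"

```text
clock: 17.95
position: [0.4814, 0.0016, 0.2434]
tool_rot: [-0.017, 3.141, 0.001]
contact_force: [0.4, -0.5, 0.3]
opening: 1.003
finger_force: 0.0
```

Call:
play_rows --increments "0.01 -0.17 0 0 0 0.04 -1;0.02 -0.34 0.02 0 0 0.08 -1;0.03 -0.51 0.05 0 0 0.12 -1;0.04 -0.68 0.08 0 0 0.16 -1;0.053 -0.85 0.104 0 0 0.166 -1;0.053 -0.85 0.104 0 0 0.166 -1;0.053 -0.85 0.104 0 0 0.166 -1;0.053 -0.85 0.104 0 0 0.166 -1"

```text
clock: 18.75
position: [0.4724, -0.1683, 0.2226]
tool_rot: [0.113, 3.14, 0.001]
contact_force: [0.4, 0.5, 0.5]
opening: 1.003
finger_force: 0.0
```

Call:
play_rows --increments "0 -0.17 0 0 0 0.04 -1;-0.01 -0.34 0.02 0 0 0.08 -1;-0.01 -0.51 0.05 0 0 0.12 -1;-0.018 -0.68 0.08 0 0 0.16 -1;-0.018 -0.852 0.104 0 0 0.166 -1;-0.018 -0.852 0.104 0 0 0.166 -1;-0.018 -0.852 0.104 0 0 0.166 -1;-0.018 -0.852 0.104 0 0 0.166 -1"

```text
clock: 19.55
position: [0.4635, -0.3383, 0.2019]
tool_rot: [-0.243, -3.132, -0.001]
contact_force: [0.5, 0.2, 0.2]
opening: 1.003
finger_force: 0.0
```

```bash
python3 -c "
from h import *
plan([(.4623,-.3402,.001,171,1)])"
```

```text
now [ 0.4635 -0.3383  0.2019] 171.14 F [0.5 0.2 0.2] open 1.003 t 19.55 tilt [ 0.e+00  6.e-04 -1.e+00]
[ 0.004 -0.011  1.005] rz 0.005 rows>= 5
```

Call:
play_rows --increments "0.004 -0.01 0.15 0 0 0 -1;0.004 -0.01 0.35 0 0 0 -1;0.004 -0.01 0.55 0 0 0 -1;0.004 -0.01 0.72 0 0 0 -1;0.004 -0.01 0.86 0 0 0 -1;0.004 -0.01 0.95 0 0 0 -1;0.004 -0.01 0.99 0 0 0 -1;0.004 -0.01 0.995 0 0 0 -0.9"

```text
clock: 20.35
position: [0.462, -0.3404, 0.0023]
tool_rot: [-0.243, -3.131, -0.002]
contact_force: [-0.5, 0.5, 0.0]
opening: 0.951
finger_force: 0.0
```

Call:
play_rows --increments "0 0 0 0 0 0 -0.7;0 0 0 0 0 0 -0.6;0 0 0 0 0 0 -0.5;0 0 0 0 0 0 -0.4;0 0 0 0 0 0 -0.3;0 0 0 0 0 0 -0.2;0 0 0 0 0 0 -0.1;0 0 0 0 0 0 0"

```text
clock: 21.15
position: [0.4621, -0.342, 0.0035]
tool_rot: [0.246, 3.131, -0.001]
contact_force: [-1.7, 1.2, 5.9]
opening: 0.612
finger_force: 40.5
```

```bash
python3 -c "
from h import *
plan([(.462,-.341,.15,171,1),(.510,.0252,.15,171,2),(.510,.0252,.0185,171,1)])"
```

```text
now [ 0.4621 -0.342   0.0035] 171.01 F [-1.7  1.2  5.9] open 0.612 t 21.15 tilt [ 5.e-04 -4.e-04 -1.e+00]
[ 0.001  0.005 -0.732] rz 0.0 rows>= 3
[ 0.025  0.923 -0.   ] rz -0.0 rows>= 4
[ 0.025  0.923 -0.   ] rz -0.0 rows>= 4
[0.    0.    0.658] rz -0.0 rows>= 3
```

Call:
play_rows --increments "0 0 -0.03 0 0 0 0.1;0 0 -0.12 0 0 0 0.1;0 0 -0.25 0 0 0 0.1;0 0 -0.4 0 0 0 0.1;0 0 -0.55 0 0 0 0.1;0 0 -0.66 0 0 0 0.1;0 0 -0.73 0 0 0 0.1;0 0 -0.73 0 0 0 0.1"

```text
clock: 21.95
position: [0.463, -0.3428, 0.151]
tool_rot: [0.246, 3.129, -0.004]
contact_force: [0.4, 0.5, -1.7]
opening: 0.611
finger_force: 42.2
```

Call:
play_rows --increments "0.002 0.06 0 0 0 0 0.1;0.005 0.19 0 0 0 0 0.1;0.01 0.35 0 0 0 0 0.1;0.013 0.52 0 0 0 0 0.1;0.018 0.69 0 0 0 0 0.1;0.022 0.83 0 0 0 0 0.1;0.025 0.92 0 0 0 0 0.1;0.025 0.92 0 0 0 0 0.1"

```text
clock: 22.75
position: [0.4843, -0.1557, 0.1471]
tool_rot: [-0.24, -3.129, -0.004]
contact_force: [-0.1, -0.8, -1.2]
opening: 0.604
finger_force: 42.3
```

Call:
play_rows --increments "0.002 0.06 0 0 0 0 0.1;0.005 0.19 0 0 0 0 0.1;0.01 0.35 0 0 0 0 0.1;0.013 0.52 0 0 0 0 0.1;0.018 0.69 0 0 0 0 0.1;0.022 0.83 0 0 0 0 0.1;0.025 0.92 0 0 0 0 0.1;0.025 0.92 0 0 0 0 0.1"

```text
clock: 23.55
position: [0.5092, 0.0252, 0.1481]
tool_rot: [-0.242, -3.131, -0.001]
contact_force: [0.4, -0.8, -1.5]
opening: 0.605
finger_force: 42.4
```

```bash
python3 -c "
from h import *
plan([(.510,.0252,.0185,171,1)]); print(arm.get_state()['finger_force'])
p=cams.camera('scene');cv2.imwrite('pics/g3.png',cv2.resize(p['pixels'][100:280,260:560],(800,480)))"
```

```text
now [0.5092 0.0252 0.1481] 171.16 F [ 0.4 -0.8 -1.5] open 0.605 t 23.55 tilt [-9.e-04  8.e-04 -1.e+00]
[-0.004  0.001  0.648] rz 0.006 rows>= 3
42.362083196640015
```

View pics/g3.png

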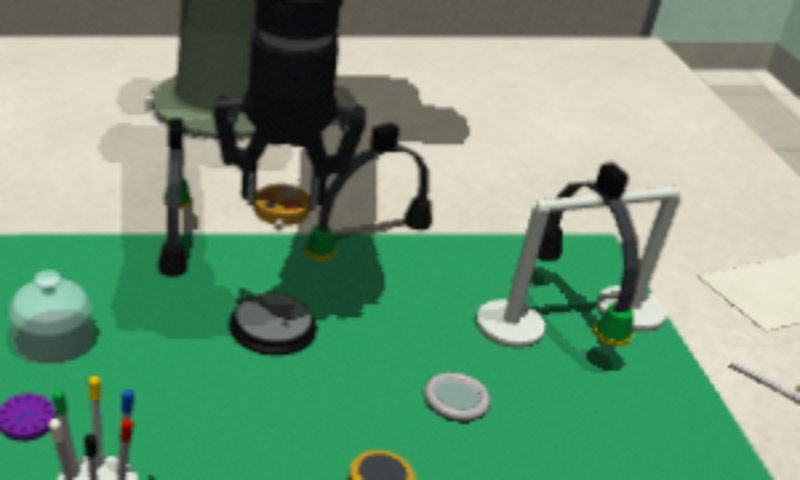

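Movement is held level at crop (283,203) and the loupe hangs on the bar at (600,190). Lowering.

Call:
play_rows --increments "0 0 0.1 0 0 0 0.1;-0.004 0.001 0.22 0 0 0 0.1;-0.004 0.001 0.34 0 0 0 0.1;-0.004 0.001 0.45 0 0 0 0.1;-0.004 0.001 0.54 0 0 0 0.1;-0.004 0.001 0.6 0 0 0 0.1;-0.004 0.001 0.63 0 0 0 0.1;-0.004 0.001 0.64 0 0 0 0.1"

```text
clock: 24.4
position: [0.5101, 0.0228, 0.0203]
tool_rot: [-0.247, -3.131, 0.0]
contact_force: [0.2, 0.2, -1.3]
opening: 0.604
finger_force: 42.4
```

Call:
play_rows --increments "0 0 0.004 0 0 0 0.1;0 0 0.008 0 0 0 0.1;0 0 0.012 0 0 0 0.1;0 0 0.016 0 0 0 0.1;0 0 0.016 0 0 0 0.1;0 0 0.016 0 0 0 0.1;0 0 0.016 0 0 0 0.1;0 0 0.016 0 0 0 0.1"

```text
clock: 25.2
position: [0.5104, 0.0233, 0.0176]
tool_rot: [0.246, 3.132, 0.0]
contact_force: [-0.7, -0.0, -0.5]
opening: 0.605
finger_force: 42.4
```

Call:
play_rows --increments "0 0.009 0 0 0 0 0.1;0 0.009 0.003 0 0 0 0.1;0 0.009 0.004 0 0 0 0.1;0 0.009 0.004 0 0 0 -0.1;0 0.009 0.004 0 0 0 -0.25;0 0.009 0.004 0 0 0 -0.35;0 0.009 0.004 0 0 0 -0.5;0 0.009 0.004 0 0 0 -0.7"

```text
clock: 26.0
position: [0.5106, 0.0251, 0.0166]
tool_rot: [-0.246, -3.132, -0.0]
contact_force: [0.2, -0.3, -0.0]
opening: 0.849
finger_force: 0.0
```

Call:
play_rows --increments "0 0 -0.05 0 0 0 -1;0 0 -0.12 0 0 0 -1;0 0 -0.25 0 0 0 -1;0 0 -0.45 0 0 0 -1;0 0 -0.65 0 0 0 -1;0 0 -0.65 0 0 0 -1;0 0 -0.65 0 0 0 -1;0 0 -0.65 0 0 0 -1"

```text
clock: 26.8
position: [0.5098, 0.0252, 0.146]
tool_rot: [-0.246, -3.13, -0.0]
contact_force: [0.5, -0.5, -0.8]
opening: 0.995
finger_force: 0.0
```

```bash
cat >> h.py <<'E'
def disc(l,p,xy,h,r):
    """centre of a disc's top face from depth"""
    for d in cams.regions_of(l,p):
        P=cloud(p,d['mask']); 
        if len(P)<40 or np.hypot(*(np.median(P,axis=0)[:2]-xy))>.04: continue
        Q=P[abs(P[:,2]-h)<.006]; return d['conf'],len(Q),cv2.minEnclosingCircle(Q[:,:2].astype(np.float32)),np.median(Q,axis=0),np.percentile(Q,[1,99],axis=0).mean(0)
E
python3 -c "
from h import *
np.set_printoptions(precision=4,suppress=True)
plan([(.6205,-.3206,.15,180,2),(.6205,-.3206,0,180,1)])
for n in ('scene','top'):
    p=cams.camera(n)
    for a in (('movement',(.51,.025),.028,.027),('plate',(.51,.025),.014,.04),('dial',(.62,-.32),.01,.027)): print(n,a[0],disc(a[0],p,*a[1:]))
"
```

```text
now [0.5098 0.0252 0.146 ] 171.02 F [ 0.5 -0.5 -0.8] open 0.995 t 26.8 tilt [-0.0015  0.0001 -1.    ]
[-0.408 -0.811 -0.01 ] rz -0.157 rows>= 4
[-0.344 -0.84  -0.01 ] rz -0.157 rows>= 4
[0.   0.   0.75] rz -0.0 rows>= 3
scene movement (0.58, 219, ((0.5170122385025024, 0.023889001458883286), 0.031656499952077866), array([0.5146, 0.0226, 0.0283]), array([0.5163, 0.024 , 0.0267]))
scene plate (0.74, 199, ((0.512678861618042, 0.02381649985909462), 0.04017551615834236), array([0.5326, 0.0218, 0.0144]), array([0.5201, 0.0243, 0.0137]))
scene dial (0.67, 253, ((0.6213696002960205, -0.32127314805984497), 0.027132946997880936), array([ 0.624 , -0.3204,  0.0104]), array([ 0.6226, -0.3195,  0.009 ]))
top movement None
top plate (0.61, 52, ((0.4880686402320862, 0.0009011802030727267), 0.018158480525016785), array([ 0.4883, -0.    ,  0.0152]), array([ 0.4876, -0.0019,  0.0136]))
top dial (0.74, 243, ((0.6194649338722229, -0.31865447759628296), 0.026976078748703003), array([ 0.6173, -0.3183,  0.0099]), array([ 0.6173, -0.3187,  0.0098]))
```

Call:
play_rows --increments "-0.1 -0.2 0 0 0 -0.04 -1;-0.2 -0.4 0 0 0 -0.08 -1;-0.3 -0.6 0 0 0 -0.12 -1;-0.408 -0.811 -0.01 0 0 -0.157 -1;-0.408 -0.811 -0.01 0 0 -0.157 -1;-0.408 -0.811 -0.01 0 0 -0.157 -1;-0.408 -0.811 -0.01 0 0 -0.157 -1;-0.408 -0.811 -0.01 0 0 -0.157 -1"

```text
clock: 28.0
position: [0.5654, -0.1465, 0.1485]
tool_rot: [-0.12, -3.138, -0.001]
contact_force: [-0.1, 1.0, -1.3]
opening: 1.001
finger_force: 0.0
```

Call:
play_rows --increments "-0.09 -0.21 0 0 0 -0.04 -1;-0.17 -0.42 0 0 0 -0.08 -1;-0.26 -0.63 0 0 0 -0.12 -1;-0.344 -0.84 -0.01 0 0 -0.157 -1;-0.344 -0.84 -0.01 0 0 -0.157 -1;-0.344 -0.84 -0.01 0 0 -0.157 -1;-0.344 -0.84 -0.01 0 0 -0.157 -1;-0.344 -0.84 -0.01 0 0 -0.157 -1"

```text
clock: 28.8
position: [0.6212, -0.3187, 0.1509]
tool_rot: [0.003, -3.141, -0.001]
contact_force: [-0.9, -0.3, 1.1]
opening: 0.998
finger_force: 0.0
```

```bash
python3 -c "
from h import *
np.set_printoptions(precision=4,suppress=True)
plan([(.6204,-.3203,.0005,180,1)])
p=cams.camera('top')
a=(('movement',(.51,.025),.028,.027),('plate',(.51,.025),.014,.04))
for b in a: print(b[0],disc(b[0],p,*b[1:]))
"
```

```text
now [ 0.6212 -0.3187  0.1509] -179.87 F [-0.9 -0.3  1.1] open 0.998 t 28.8 tilt [-0.0005  0.0005 -1.    ]
[ 0.004 -0.008  0.752] rz 0.004 rows>= 4
movement (0.5, 280, ((0.5141674876213074, 0.022651614621281624), 0.030948087573051453), array([0.5106, 0.0241, 0.028 ]), array([0.5104, 0.0253, 0.0279]))
plate (0.59, 243, ((0.5090594291687012, 0.026560962200164795), 0.04400443658232689), array([0.5186, 0.0114, 0.0143]), array([0.5125, 0.0277, 0.0137]))
```

Call:
play_rows --increments "0.004 -0.008 0.12 0 0 0 -1;0.004 -0.008 0.26 0 0 0 -1;0.004 -0.008 0.4 0 0 0 -1;0.004 -0.008 0.53 0 0 0 -1;0.004 -0.008 0.64 0 0 0 -1;0.004 -0.008 0.71 0 0 0 -1;0.004 -0.008 0.745 0 0 0 -1;0.004 -0.008 0.752 0 0 0 -0.9"

```text
clock: 29.75
position: [0.6204, -0.322, -0.0001]
tool_rot: [0.001, -3.141, -0.001]
contact_force: [0.1, -0.5, 0.4]
opening: 0.951
finger_force: 0.0
```

Call:
play_rows --increments "0 0 0 0 0 0 -0.7;0 0 0 0 0 0 -0.6;0 0 0 0 0 0 -0.5;0 0 0 0 0 0 -0.4;0 0 0 0 0 0 -0.3;0 0 0 0 0 0 -0.2;0 0 0 0 0 0 -0.1;0 0 0 0 0 0 0" --grip_force 30

```text
clock: 30.55
position: [0.6208, -0.3225, 0.001]
tool_rot: [-0.0, 3.141, -0.001]
contact_force: [0.5, 0.6, 4.9]
opening: 0.618
finger_force: 31.0
```

```bash
python3 -c "
from h import *
plan([(.620,-.320,.15,180,1),(.510,.0252,.15,180,2),(.510,.0252,.0285,180,1)])"
```

```text
now [ 0.6208 -0.3225  0.001 ] -179.99 F [0.5 0.6 4.9] open 0.618 t 30.55 tilt [ 6.e-04 -5.e-04 -1.e+00]
[ 0.004  0.013 -0.745] rz 0.0 rows>= 3
[ 0.275  0.863 -0.   ] rz -0.0 rows>= 4
[ 0.275  0.863 -0.   ] rz -0.0 rows>= 4
[0.    0.    0.607] rz -0.0 rows>= 3
```

Call:
play_rows --increments "0 0 -0.03 0 0 0 0.1;0 0 -0.12 0 0 0 0.1;0 0 -0.25 0 0 0 0.1;0 0 -0.4 0 0 0 0.1;0 0 -0.55 0 0 0 0.1;0 0.005 -0.66 0 0 0 0.1;0.003 0.01 -0.74 0 0 0 0.1;0.004 0.013 -0.745 0 0 0 0.1"

```text
clock: 31.35
position: [0.6211, -0.3205, 0.1521]
tool_rot: [-0.001, 3.138, -0.004]
contact_force: [0.7, 0.4, -0.9]
opening: 0.614
finger_force: 31.5
```

Call:
play_rows --increments "0.018 0.055 0 0 0 0 0.1;0.055 0.175 0 0 0 0 0.1;0.105 0.33 0 0 0 0 0.1;0.155 0.49 0 0 0 0 0.1;0.205 0.65 0 0 0 0 0.1;0.25 0.79 0 0 0 0 0.1;0.275 0.863 0 0 0 0 0.1;0.275 0.863 0 0 0 0 0.1"

```text
clock: 32.15
position: [0.5631, -0.1447, 0.1483]
tool_rot: [0.004, -3.139, -0.002]
contact_force: [0.6, -0.5, -0.4]
opening: 0.611
finger_force: 31.6
```

Call:
play_rows --increments "0.018 0.055 0 0 0 0 0.1;0.055 0.175 0 0 0 0 0.1;0.105 0.33 0 0 0 0 0.1;0.155 0.49 0 0 0 0 0.1;0.205 0.65 0 0 0 0 0.1;0.25 0.79 0 0 0 0 0.1;0.275 0.863 0 0 0 0 0.1;0.275 0.863 0 0 0 0 0.1"

```text
clock: 32.95
position: [0.5092, 0.0265, 0.1492]
tool_rot: [0.003, -3.141, 0.0]
contact_force: [0.1, -0.5, -1.0]
opening: 0.607
finger_force: 31.6
```

```bash
python3 -c "
from h import *
plan([(.510,.0252,.0315,180,1)]);print(arm.get_state()['finger_force'])"
```

```text
now [0.5092 0.0265 0.1492] -179.89 F [ 0.1 -0.5 -1. ] open 0.607 t 32.95 tilt [-4.e-04 -0.e+00 -1.e+00]
[-0.004 -0.006  0.588] rz 0.004 rows>= 3
31.619646549224854
```

Call:
play_rows --increments "0 0 0.08 0 0 0 0.1;-0.003 0 0.18 0 0 0 0.1;-0.003 0 0.29 0 0 0 0.1;-0.003 0 0.39 0 0 0 0.1;-0.003 0 0.48 0 0 0 0.1;-0.003 0 0.55 0 0 0 0.1;-0.003 0 0.58 0 0 0 0.1;-0.003 0 0.588 0 0 0 0.1"

```text
clock: 33.75
position: [0.5104, 0.0245, 0.031]
tool_rot: [-0.002, -3.141, 0.0]
contact_force: [-0.2, -0.0, -0.3]
opening: 0.612
finger_force: 31.6
```

Call:
play_rows --increments "0 0 0.004 0 0 0 0.1;0 0 0.008 0 0 0 0.1;0 0 0.012 0 0 0 0.1;0 0 0.012 0 0 0 0.1;0 0 0.012 0 0 0 0.1;0 0 0.012 0 0 0 0.1;0 0 0.012 0 0 0 0.1;0 0 0.012 0 0 0 0.1"

```text
clock: 34.55
position: [0.5103, 0.0255, 0.0293]
tool_rot: [-0.0, 3.142, 0.0]
contact_force: [0.2, -0.2, -0.1]
opening: 0.611
finger_force: 31.6
```

Contact is near, so I'll go down 1 mm more, release and rise.

Call:
play_rows --increments "0 0 0.003 0 0 0 0.1;0 0 0.006 0 0 0 0.1;0 0 0.006 0 0 0 0.1;0 0 0.006 0 0 0 -0.1;0 0 0.006 0 0 0 -0.25;0 0 0.006 0 0 0 -0.35;0 0 0.006 0 0 0 -0.5;0 0 0.006 0 0 0 -0.7"

```text
clock: 35.35
position: [0.5102, 0.0254, 0.0279]
tool_rot: [0.0, -3.141, 0.0]
contact_force: [-0.3, 0.3, -0.0]
opening: 0.854
finger_force: 0.0
```

Call:
play_rows --increments "0 0 -0.05 0 0 0 -1;0 0 -0.12 0 0 0 -1;0 0 -0.25 0 0 0 -1;0 0 -0.42 0 0 0 -1;0 0 -0.55 0 0 0 -1;0 0 -0.6 0 0 0 -1;0 0 -0.6 0 0 0 -1;0 0 -0.6 0 0 0 -1"

```text
clock: 36.15
position: [0.5097, 0.0255, 0.1473]
tool_rot: [0.0, -3.141, -0.0]
contact_force: [-1.6, 0.0, -0.2]
opening: 0.998
finger_force: 0.0
```

```bash
python3 -c "
from h import *
np.set_printoptions(precision=4,suppress=True)
plan([(.6208,.1922,.15,180,1),(.6208,.1922,0.001,180,1)])
p=cams.camera('scene')
for a in (('dial',(.51,.025),.038,.027),('movement',(.51,.025),.028,.027),('bezel',(.62,.192),.012,.031)): print(a[0],disc(a[0],p,*a[1:]))
p=cams.camera('top')
for a in (('dial',(.51,.025),.038,.027),('bezel',(.62,.192),.012,.031)): print(a[0],disc(a[0],p,*a[1:]))
"
```

```text
now [0.5097 0.0255 0.1473] -179.99 F [-1.6  0.  -0.2] open 0.998 t 36.15 tilt [-0.001   0.0001 -1.    ]
[-0.556  0.833 -0.014] rz 0.0 rows>= 5
[0.    0.    0.745] rz -0.0 rows>= 3
dial (0.5, 215, ((0.5122960805892944, 0.024872098118066788), 0.028475645929574966), array([0.5155, 0.0245, 0.0383]), array([0.5121, 0.0237, 0.0364]))
movement (0.42, 1, ((0.5493547916412354, 0.013607554137706757), 9.999999747378752e-05), array([0.5494, 0.0136, 0.0228]), array([0.5494, 0.0136, 0.0228]))
bezel (0.8, 326, ((0.6221892833709717, 0.19171494245529175), 0.03132649138569832), array([0.6229, 0.19  , 0.0091]), array([0.6228, 0.1905, 0.0095]))
  return _methods._mean(a, axis=axis, dtype=dtype,
  ret = um.true_divide(
Traceback (most recent call last):
  File "h.py", line 35, in disc
    Q=P[abs(P[:,2]-h)<.006]; return d['conf'],len(Q),cv2.minEnclosingCircle(Q[:,:2].astype(np.float32)),np.median(Q,axis=0),np.percentile(Q,[1,99],axis=0).mean(0)
                                                                                                                            ~~~~~~~~~~~~~^^^^^^^^^^^^^^^^^
IndexError: index -1 is out of bounds for axis 0 with size 0
```

Call:
play_rows --increments "-0.11 0.16 0 0 0 0 -1;-0.22 0.33 0 0 0 0 -1;-0.33 0.5 0 0 0 0 -1;-0.44 0.66 0 0 0 0 -1;-0.556 0.833 -0.014 0 0 0 -1;-0.556 0.833 -0.014 0 0 0 -1;-0.556 0.833 -0.014 0 0 0 -1;-0.556 0.833 -0.014 0 0 0 -1"

```text
clock: 37.25
position: [0.6205, 0.1913, 0.1501]
tool_rot: [-0.0, -3.14, 0.001]
contact_force: [-0.0, -1.0, 0.5]
opening: 1.0
finger_force: 0.0
```

Call:
play_rows --increments "0 0 0.1 0 0 0 -1;0 0 0.24 0 0 0 -1;0 0 0.38 0 0 0 -1;0 0 0.51 0 0 0 -1;0 0 0.62 0 0 0 -1;0 0 0.7 0 0 0 -1;0 0 0.735 0 0 0 -1;0 0 0.742 0 0 0 -0.95"

```text
clock: 38.05
position: [0.6205, 0.1909, 0.0019]
tool_rot: [-0.002, -3.14, 0.001]
contact_force: [-0.7, -0.3, 0.1]
opening: 0.974
finger_force: 0.0
```

Call:
play_rows --increments "0 0 0 0 0 0 -0.8;0 0 0 0 0 0 -0.7;0 0 0 0 0 0 -0.6;0 0 0 0 0 0 -0.5;0 0 0 0 0 0 -0.4;0 0 0 0 0 0 -0.3;0 0 0 0 0 0 -0.2;0 0 0 0 0 0 -0.1"

```text
clock: 38.85
position: [0.6219, 0.1923, 0.0037]
tool_rot: [-0.001, 3.14, 0.0]
contact_force: [-1.8, 0.7, 6.3]
opening: 0.702
finger_force: 31.0
```

```bash
python3 -c "
from h import *
plan([(.6205,.1925,.15,180,1),(.510,.0255,.15,180,1)])
np.set_printoptions(precision=4,suppress=True)
p=cams.camera('top')
print(disc('dial',p,(.51,.025),.036,.027),disc('plate',p,(.51,.025),.014,.027))"
```

```text
now [0.6219 0.1923 0.0037] -179.98 F [-1.8  0.7  6.3] open 0.702 t 38.85 tilt [ 1.2e-03  2.0e-04 -1.0e+00]
[ 0.007  0.001 -0.731] rz 0.001 rows>= 3
[ 0.553 -0.835 -0.   ] rz -0.0 rows>= 5
(0.69, 270, ((0.5085752010345459, 0.025888992473483086), 0.02693697065114975), array([0.5078, 0.026 , 0.0382]), array([0.5078, 0.0261, 0.037 ])) (0.61, 333, ((0.5088298320770264, 0.024959255009889603), 0.04463796317577362), array([0.5008, 0.0253, 0.0142]), array([0.5073, 0.0259, 0.0138]))
```

Call:
play_rows --increments "0 0 -0.03 0 0 0 0;0 0 -0.12 0 0 0 0;0 0 -0.25 0 0 0 0;0 0 -0.4 0 0 0 0;0 0 -0.55 0 0 0 0;0 0 -0.66 0 0 0 0;0 0 -0.73 0 0 0 0;0 0 -0.73 0 0 0 0"

```text
clock: 39.8
position: [0.6228, 0.1924, 0.1508]
tool_rot: [-0.0, 3.138, 0.001]
contact_force: [0.7, -0.4, -1.5]
opening: 0.699
finger_force: 32.6
```

Call:
play_rows --increments "0.035 -0.053 0 0 0 0 0;0.11 -0.167 0 0 0 0 0;0.21 -0.32 0 0 0 0 0;0.31 -0.47 0 0 0 0 0;0.41 -0.62 0 0 0 0 0;0.5 -0.755 0 0 0 0 0;0.553 -0.835 0 0 0 0 0;0.553 -0.835 0 0 0 0 0"

```text
clock: 40.6
position: [0.5083, 0.0235, 0.1471]
tool_rot: [-0.005, -3.138, 0.0]
contact_force: [0.3, 0.1, -0.6]
opening: 0.697
finger_force: 32.7
```

```bash
python3 -c "
from h import *
plan([(.510,.0255,.045,180,1)]);print(arm.get_state()['finger_force'])
np.set_printoptions(precision=4,suppress=True)
p=cams.camera('scene');cv2.imwrite('pics/g4.png',cv2.resize(p['pixels'][100:280,260:560],(800,480)))"
```

```text
now [0.5083 0.0235 0.1471] 179.83 F [ 0.3  0.1 -0.6] open 0.697 t 40.6 tilt [-3.8e-03 -1.0e-04 -1.0e+00]
[-0.008  0.01   0.51 ] rz -0.006 rows>= 3
32.70780801773071
```

View pics/g4.png

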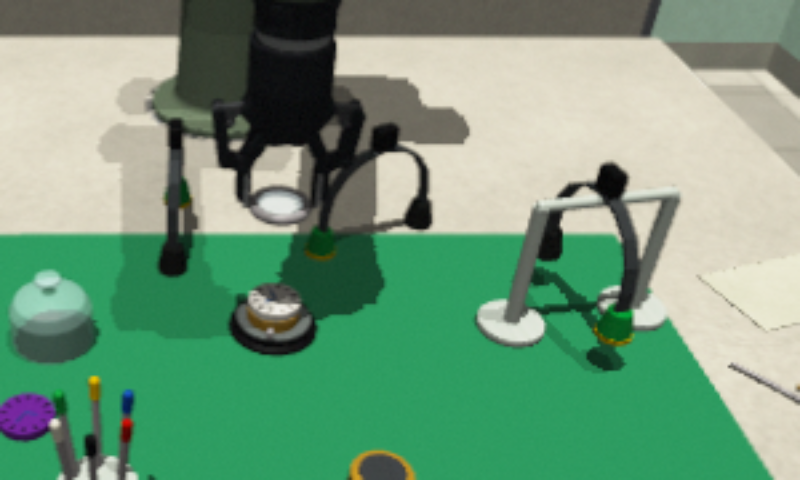

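The bezel is held level at crop (280,203), over the stack at (275,305). Lowering.

Call:
play_rows --increments "0 0.005 0.07 0 0 0 0;0 0.007 0.16 0 0 0 0;0 0.007 0.26 0 0 0 0;0 0.007 0.35 0 0 0 0;0 0.007 0.43 0 0 0 0;0 0.007 0.48 0 0 0 0;0 0.007 0.503 0 0 0 0;0 0.007 0.508 0 0 0 0"

```text
clock: 41.45
position: [0.5108, 0.0269, 0.0463]
tool_rot: [0.001, -3.141, -0.0]
contact_force: [-0.2, 0.2, -0.6]
opening: 0.699
finger_force: 32.7
```

Call:
play_rows --increments "0 0 0.004 0 0 0 0;0 0 0.008 0 0 0 0;0 0 0.012 0 0 0 0;0 0 0.012 0 0 0 0;0 0 0.012 0 0 0 0;0 0 0.012 0 0 0 0;0 0 0.012 0 0 0 0;0 0 0.012 0 0 0 0"

```text
clock: 42.25
position: [0.5109, 0.0264, 0.0445]
tool_rot: [-0.0, 3.141, -0.0]
contact_force: [0.0, 0.0, -1.3]
opening: 0.696
finger_force: 32.7
```

Call:
play_rows --increments "0.004 -0.004 0.003 0 0 0 0;0.004 -0.004 0.006 0 0 0 0;0.004 -0.004 0.009 0 0 0 0;0.004 -0.004 0.012 0 0 0 0;0.004 -0.004 0.013 0 0 0 0;0.004 -0.004 0.014 0 0 0 0;0.004 -0.004 0.014 0 0 0 0;0.004 -0.004 0.014 0 0 0 0"

```text
clock: 43.05
position: [0.51, 0.0257, 0.0417]
tool_rot: [0.0, -3.142, 0.0]
contact_force: [-0.8, 0.7, 0.7]
opening: 0.699
finger_force: 32.9
```

In contact, so I'll release and rise.

Call:
play_rows --increments "0 0 0.002 0 0 0 0;0 0 0.002 0 0 0 -0.2;0 0 0.002 0 0 0 -0.35;0 0 0.002 0 0 0 -0.45;0 0 0.002 0 0 0 -0.55;0 0 0.002 0 0 0 -0.7;0 0 0.002 0 0 0 -0.85;0 0 0.002 0 0 0 -1"

```text
clock: 43.85
position: [0.5101, 0.0256, 0.0412]
tool_rot: [-0.0, 3.142, 0.0]
contact_force: [0.0, 0.5, -0.1]
opening: 1.002
finger_force: 0.0
```

Call:
play_rows --increments "0 0 -0.03 0 0 0 -1;0 0 -0.1 0 0 0 -1;0 0 -0.2 0 0 0 -1;0 0 -0.35 0 0 0 -1;0 0 -0.5 0 0 0 -1;0 0 -0.65 0 0 0 -1;0 0 -0.75 0 0 0 -1;0 0 -0.75 0 0 0 -1"

```text
clock: 44.65
position: [0.5122, 0.0255, 0.1948]
tool_rot: [-0.0, 3.135, -0.001]
contact_force: [0.1, -0.2, 0.5]
opening: 1.0
finger_force: 0.0
```

```bash
python3 -c "
from h import *
np.set_printoptions(precision=4,suppress=True)
p=cams.camera('scene');cv2.imwrite('pics/g5.png',cv2.resize(p['pixels'][130:260,300:560],(800,400)))
for l,h in (('bezel',.048),('plate',.014)): print(l,disc(l,p,(.51,.025),h,.03))"
```

```text
bezel (0.56, 270, ((0.5106425881385803, 0.02344970591366291), 0.030793894082307816), array([0.5122, 0.0236, 0.0478]), array([0.5109, 0.0233, 0.0476]))
plate (0.75, 191, ((0.5162248611450195, 0.02246040292084217), 0.04203947260975838), array([0.5318, 0.0196, 0.0143]), array([0.5209, 0.0248, 0.0138]))
```

View pics/g5.png

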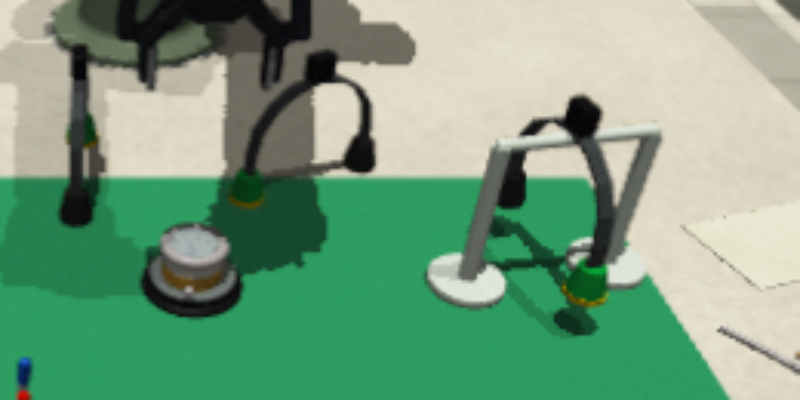

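The stack is level at crop (195,265) and the loupe is on the bar. I'll check its tilt, then hand in.

```bash
python3 -c "
from h import *
np.set_printoptions(precision=4,suppress=True)
p=cams.camera('scene')
for d in cams.regions_of('loupe',p):
    P=cloud(p,d['mask'])
    if len(P)<50 or np.median(P[:,1])<.26: continue
    for k in (P[:,0]>.55,P[:,0]<.45,P[:,2]>.165): print(k.sum(),P[k].min(0),P[k].mean(0),P[k].max(0))
"
```

```text
333 [0.5501 0.3352 0.0365] [0.5701 0.3498 0.0788] [0.5867 0.3701 0.1397]
145 [ 0.2126  0.3175 -0.0015] [0.4342 0.3333 0.0661] [0.4481 0.4802 0.1352]
105 [0.4885 0.3313 0.165 ] [0.5047 0.3384 0.1772] [0.5159 0.3512 0.1873]
```

Feet and crown are at the expected heights, with the crown 5 mm or less from the bar's middle, so the loupe is upright.

```bash
python3 -c "
from rig import arm
print(arm.hand_in())"
```

```text
the job is handed in; nothing more can be done
None
```

I handed the job in at about 45 s: the loupe hangs released on the middle of the bar, and the movement, dial and bezel are stacked centred on the plate; hand-in returned no verdict.

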